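Open the child-resistant bottle

ROBOT

A 6-joint arm with a two-finger parallel gripper is mounted at the origin on a cart in front of the work surface, level with it; the furniture and walls round the work are solid. World frame = base frame: x ahead of the robot, y to its left, z up, the work surface at z = 0. Lengths are in mm, angles in rad, forces in N, time in s.
With the tool pointing down it reaches from about 375 to 975 mm from the base axis. Payload 3.8 kg.
Tool frame: the origin (TCP) lies on the mounting face of the last link; the fingertips stand 166 mm ahead of it and the grasp point (between the pads) lies 147 mm ahead of it; z points along the fingers, y is the direction in which the jaws open and shut (so a half turn about z gives the same grasp; the last joint's range is limited). The gripper opens to 88 mm and grips with 3 to 60 N. Pads are 18 mm wide; open, the fingers measure 123 mm over their backs; the gripper's body (75 mm by 187 mm) begins 45 mm behind the grasp point.
Start: joints at [-1.224, 0.264, 1.604, -0, 1.274, -0.037], TCP at [252.746, -625.891, 404.706] pointing down, gripper open.
Joint ranges: [-2.63, 2.63], [-0.94, 2.18], [0.31, 2.57], [-1.31, 4.45], [0, 2.66], [-2.55, 2.55]. Speed limits (rad/s): [2.57, 2.57, 3.14, 3.14, 3.14, 3.14].

INTERFACE

Orientations are given as a unit quaternion [w, x, y, z].
In Python, from bench import env gives the robot as it stands. The module is installed in compiled form; this text tells all that it offers.
- The arm moves only by the tool servo_tool, never from a script. Its argument "series" is a list of rows, each a list of 3 entries, a list of its own where there are three numbers: the turn, a rotation vector about the tool's x, y, z in degrees, then the shift along the tool's x, y, z in m, then the opening, from 0 (shut) to 1 (fully open). In form: [[[rx, ry, rz], [tx, ty, tz], claw], ...]. A call has exactly 5 rows; each row shifts and turns the commanded pose from where the row before left it, along the tool's axes as they then stand; what a row does not reach is not made up. A row lasts 1/8 s, in which the tool goes at most 62.5 mm and 10.7 degrees, less where a joint would pass 70% of its speed; a pose out of reach is approached as far as the arm can. A call is refused whole if a number of a shift passes 0.0625 or a number of a turn 10.7, either way. A call with a gripper value outside its range is refused whole. The fingers move at their own pace and stop on an object; "squeeze" is the grip in N (left out, the last holds). Time passes only in rows, so rows that do not move let the fingers close, or fill a call up. It gives the time, the measured TCP pose, the force and the opening at its end, in the units of the state.
- env.read_state(): the state, without advancing time (a new reading comes with each control period).
- env.capture(name): name is "side" or "top"; returns (picture, depth): 400x640x3 uint8, blue, green, red; 400x640 float32, mm along the optical axis (not along the pixel's ray), 0 where there is no reading.
- env.calibration(name): a dict with "intrinsics" (3x3 intrinsics, pixels), "D" ([k1, k2, p1, p2, k3] as OpenCV has them; the pictures are not rectified), "world_from_camera" (4x4, takes a point from camera to world coordinates). Camera axes: x right, y up, looking along -z (the intrinsics and any distortion apply to the point x, -y, -z); pixel columns grow to the right and rows downward; lengths in mm; the calibration is good to about 2 mm. A picture is of the moment at which its call begins. calibration takes no time and is no camera call.
- env.finish_job(): hands the job in, once; it reports no verdict.
Trained networks look in the newest picture that a camera, given by its name, has taken for a name from the list of things; names that differ only in an ending like _2 or _b are one class to them, and where a whole thing is asked for, a point or a joint stands for the part that bears it (a point fixed in the world has none). Each returns a list of dicts, best first, with "conf" (0 to 1); they miss things now and then, are a little off and sometimes report something else, mostly with a low value. They report only what shows in the picture. A call takes as long as a camera call.
- env.search_frame(name, camera): "point" ([x, y, z] in mm, in world coordinates, good to about 4 mm: the middle of the surface that is visible of it).
The state is a dict: "time_s": time; "joint_positions": joint angles; "qd": joint speeds; "effort": joint torques, N m; "eef_pos": TCP position; "ee_rot": TCP orientation; "ft_force": force on the tool from outside, world axes, zero at the start; "moment": the same for the moment, N m; "opening": finger opening in mm.
Only numpy, scipy, OpenCV 4.12 (cv2) and the standard library are available. Lean on these libraries where they do the work, as an engineer would, in place of code of your own. Each camera call takes 0.05 s, during which the arm holds its last target.

TASK

Take the ribbed safety cap off the bottle in the stand and set it down gently, upright with its open side down, near the middle of the slate tile. Turned alone the cap only ratchets: press it down while you turn it anticlockwise (seen from above) until you feel it come up against its stop, then lift it off. Do not force it: pressing and turning together must not put more than 35 N between cap and bottle; and leave the things around where they are.

Things in the scene. Friction and masses are not known exactly. Their poses are not given: they have to be found in the camera images.
- cap_center (a point): centre of the grey ribbed safety cap, on its axis, half-way up its outer shell (50 mm in diameter, 27.5 mm high); grip it across its diameter. z is its axis, up. The outer shell spins freely on a hidden inner shell and is held up by a spring; pressed down some millimetres with about 10 N it stops firmly (more is not needed) and its teeth mesh within 40 degrees of turning.
- cap: the same cap; origin at the centre of the outer shell's lower edge, 13.75 mm below cap_center; z up along its axis. Once the teeth mesh and while it is kept pressed, it takes the inner shell along; let up, it spins back freely for another stroke. Taken off, it stands on its inner shell, whose rim is 1.5 mm lower, so cap_center is then 15 mm above what it stands on. About 80 g.
- bottle: white square bottle, 62 mm wide, immovable in a flat aluminium stand (104 x 104 x 8 mm) screwed to the bench; origin at the underside of the stand below the neck, z up along the neck. The bottle's shoulder is 78 mm and the top of the closed cap about 115 mm above the origin; about 10 mm of free neck show under the closed cap.
- mouth (a point): centre of the bottle's mouth, 100 mm up, inside the cap. Lugs hold the inner shell. Turned anticlockwise by 20 to 56 degrees (unseen, differs each time) it meets a springy stop (2.5 N m per rad): the moment grows from the 0.1 N m of rubbing; 0.25 N m is enough, over 0.35 too much. From 5 degrees before the stop to 10 after, the cap lifts off freely, helped up 2 mm by a sprung seal.
- tile_top (a point): centre of the upper face of the slate tile; z up. The tile is dark, square, 106 x 106 x 8 mm, lies flat on the bench and does not move.
- slate_tile: the same slate tile; origin at the centre of its underside
- dapping_block: bystander: yellow cube with round hollows, 50 mm; origin at the centre of its underside
- bench_block: bystander: plain grey steel block, 48 x 62 x 38 mm; origin at the centre of its underside
- beeswax: bystander: round yellow cake of wax, 45 mm in diameter, 17 mm high; origin at the centre of its underside
- steel_spatula: bystander: slim dark steel spatula lying flat, 12 x 120 x 8 mm; origin at the centre of its underside

How it is judged (in metres and radians):
On the way:
1. the cap is free of the neck, lifted clear by the gripper (z of cap_center in the frame of bottle above 0.13 m and contact force between the fingers and cap above 0.5 N), for 0.1 s.
At the end, for the whole second after the job is handed in: The cap stands upright (within 0.1 rad), open side down, at rest on the slate tile, its centre within 30 mm of the tile's centre (horizontal distance between cap_center and tile_top below 0.03 m and z of cap_center in the frame of tile_top between 0.011 and 0.019 m and angle between cap's own z axis and vertical below 0.1 rad and linear speed of cap below 0.02 m/s); the robot touches nothing.
It fails at once if the cap and the bottle bear on one another with more than 35 N (contact force between cap and bottle above 35 N).
It fails at once if a bystander is moved by more than 30 mm (distance of any of dapping_block, bench_block, beeswax, steel_spatula from where it was at the start of the episode above 0.03 m).
It fails at once if the cap is set down with more than 20 N (contact force between cap and slate_tile above 20 N).
It also fails if it takes over 72 s, if anything falls off the work surface, if the arm or the gripper's body presses on something with over 40 N, if the wrist force passes 120 N, or if a joint passes its speed limit or range.

## Working session

There is one attempt and no reset: what is moved stays moved. The work goes in short steps, Python scripts to look and compute and a tool call to move; the robot and the scene stay as the last step left them, time stands still between calls to the robot, and variables do not carry over. Pictures are saved under pics/ and viewed, and the job is handed in when it is done.

Besides the shell and the picture viewer there is one more tool, called after ">>>" as name(argument=value, ...), one argument or row to a line, values as JSON. servo_tool: Moves the arm, as the interface text tells. Its arguments: {"type":"object","properties":{"series":{"type":"array","items":{"type":"array"}},"squeeze":{"type":"number"}},"required":["series"]}

```bash
mkdir -p pics; ls; python3 - <<'E'
from bench import env
import cv2, numpy as np
for n in ("top","side"):
    im,d=env.capture(n); cv2.imwrite(f"pics/{n}0.png",im)
    c=env.calibration(n); print(n,np.round(c["intrinsics"],1).tolist(),c["D"],np.round(c["world_from_camera"],3).tolist())
    for t in ("cap_center","cap","bottle","tile_top","slate_tile","dapping_block","bench_block","beeswax","steel_spatula"):
        print(t,[(np.round(r["point"],1).tolist(),round(r["conf"],2)) for r in env.search_frame(t,n)][:3])
print(env.read_state())
E
```

```text
pics
top [[393.0, 0.0, 313.9], [0.0, 393.0, 199.3], [0.0, 0.0, 1.0]] [-0.00993032  0.          0.          0.          0.        ] [[-0.026, 0.982, -0.189, 435.368], [-1.0, -0.025, 0.008, -156.784], [0.004, 0.189, 0.982, 909.194], [0.0, 0.0, 0.0, 1.0]]
cap_center [([537.5, -343.7, 116.6], 0.86)]
cap [([534.3, -345.7, 114.3], 0.62)]
bottle [([526.4, -326.5, 9.4], 0.82)]
tile_top [([570.1, 65.0, 6.8], 0.97), ([537.1, -345.0, 114.4], 0.18)]
slate_tile [([565.4, 60.4, 7.4], 0.66)]
dapping_block [([692.4, -213.4, 48.1], 0.65)]
bench_block [([676.9, -445.3, 38.1], 0.6)]
beeswax [([556.7, -171.5, 18.7], 0.72)]
steel_spatula [([658.5, -57.3, 8.8], 0.76), ([677.8, -445.3, 38.1], 0.53)]
side [[455.1, 0.0, 315.6], [0.0, 455.1, 199.1], [0.0, 0.0, 1.0]] [-0.10609098  0.          0.          0.          0.        ] [[-0.957, 0.096, -0.275, 247.817], [-0.291, -0.368, 0.883, 917.245], [-0.016, 0.925, 0.38, 555.739], [0.0, 0.0, 0.0, 1.0]]
cap_center [([535.7, -331.4, 108.1], 0.7)]
cap [([543.4, -329.2, 107.6], 0.54)]
bottle [([541.3, -319.8, 31.8], 0.83), ([557.4, -159.0, 12.4], 0.27)]
tile_top [([56
[... 190 characters left out ...]
)]
steel_spatula []
{'time_s': 1.0, 'joint_positions': array([-1.22388957e+00,  2.63872800e-01,  1.60401248e+00,  2.16991363e-05,
        1.27371268e+00, -3.69032613e-02]), 'qd': array([ 0.00152775,  0.00145356,  0.00255546,  0.0014845 , -0.00108444,
        0.00140205]), 'effort': array([ 2.11713668e-04, -5.02070689e+01, -3.57269382e+01,  7.28228129e-02,
        1.83975999e-02,  7.64873988e-06]), 'eef_pos': array([ 252.75249997, -625.87677589,  404.71731738]), 'ee_rot': array([-4.22127506e-06,  9.81643281e-01,  1.90726161e-01,  9.84057436e-06]), 'ft_force': array([ 0.25483921, -0.21582855, -0.21573124]), 'moment': array([ 0.03531301,  0.03777671, -0.02348898]), 'opening': 88.37460246650919}
```

View pics/top0.png

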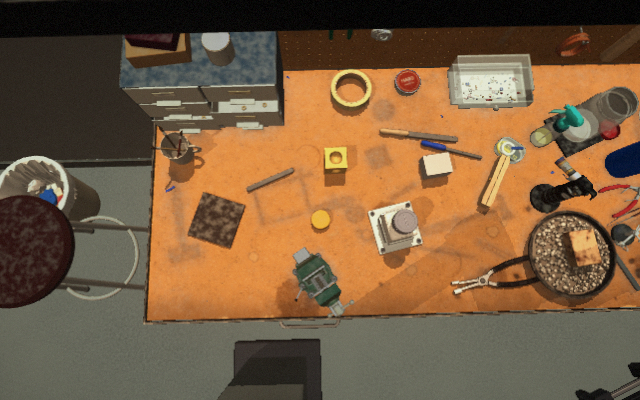

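View pics/side0.png

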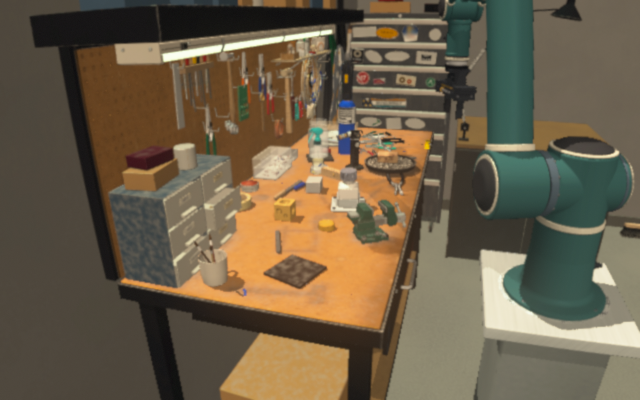

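The top view shows the cap at about px (404,222) on the bottle, its stand around (397,229), the tile at (217,220), the wax at (320,219), the dapping block at (335,159) and the steel block at (436,165). The green vise at (318,280) should be avoided. Next I'll measure the cap and tile from the depth.

```bash
cat > h.py <<'E'
from bench import env
import cv2, numpy as np
def cloud(n):
    im,d=env.capture(n); c=env.calibration(n); K=np.array(c["intrinsics"]);D=np.array(c["D"])
    v,u=np.mgrid[0:400,0:640]
    p=cv2.undistortPoints(np.stack([u,v],-1).reshape(-1,1,2).astype(np.float64),K,D).reshape(400,640,2)
    P=np.stack([p[...,0]*d,-p[...,1]*d,-d],-1)
    T=np.array(c["world_from_camera"]); W=P@T[:3,:3].T+T[:3,3]; W[d==0]=np.nan
    return im,d,W
E
python3 - <<'E'
from h import *
im,d,W=cloud("top")
def show(m,t):
    p=W[m]; 
    (c,r)=cv2.minEnclosingCircle(p[:,:2].astype(np.float32)); R=cv2.minAreaRect(p[:,:2].astype(np.float32))
    print(t,len(p),"mean",p.mean(0).round(1),"z med",np.median(p[:,2]).round(1),"circ",np.round(c,1),round(r,1),"rect",np.round(R[0],1),np.round(R[1],1),round(R[2],1))
def near(x,y,r): return (np.hypot(W[...,0]-x,W[...,1]-y)<r)
z=W[...,2]
show(near(537,-345,60)&(z>107),"captop")
show(near(537,-340,60)&(z>70)&(z<90),"shoulder")
show(near(530,-335,90)&(z>4)&(z<13),"stand")
show(near(567,65,85)&(z>4)&(z<14),"tile")
bgr=im.astype(int); dark=(bgr.sum(2)<260)&near(567,65,85)
show(dark,"tile dark")
show(near(600,0,1000)&(z<3)&(z>-10)&near(560,-80,60),"bench")
print("max heights on way", )
for y in range(-450,150,50):
    m=(abs(W[...,1]-y)<25)&(W[...,0]>400)&(W[...,0]<720); print(y,np.nanmax(z[m]).round(0))
s=cv2.resize(im[140:330,180:460],None,fx=2.8,fy=2.8,interpolation=cv2.INTER_CUBIC); cv2.imwrite("pics/z1.png",s)
im,d,W=cloud("side"); z=W[...,2]
show(near(537,-340,60)&(z>105),"captop side")
show(near(567,70,85)&(z>4)&(z<14),"tile side")
E
```

```text
captop 474 mean [ 538.  -347.3  115.2] z med 115.3 circ [ 538.3 -347.5] 25.3 rect [ 538.5 -348.3] [49.2 48.5] 23.0
shoulder 160 mean [ 530.5 -335.    72.7] z med 71.8 circ [ 537.9 -348.8] 37.3 rect [ 538.8 -347.7] [58.3 57.4] 11.1
stand 926 mean [ 532.5 -338.     8.4] z med 8.4 circ [ 534.5 -328.7] 87.0 rect [ 536.  -333.9] [165.4 157. ] 67.6
tile 1993 mean [566.7  63.1   7.9] z med 7.9 circ [568.3  58.5] 81.8 rect [572.2  59. ] [145.1 147.7] 46.8
tile dark 1634 mean [563.4  63.8   7.6] z med 7.8 circ [565.   63.7] 72.2 rect [567.4  64.2] [106.9 106.8] 71.0
bench 1956 mean [ 5.595e+02 -7.970e+01  2.000e-01] z med 0.3 circ [560. -80.] 59.9 rect [560.1 -79.5] [116.6 119.7] 89.0
max heights on way
-450 565.0
-400 566.0
-350 568.0
-300 568.0
-250 570.0
-200 572.0
-150 572.0
-100 574.0
-50 577.0
0 578.0
50 580.0
100 581.0
captop side 130 mean [ 536.2 -339.7  113.4] z med 114.8 circ [ 537.3 -345.6] 26.8 rect [ 537.6 -345.5] [48.2 52.4] 14.1
tile side 1209 mean [564.8  72.6   9.3] z med 9.7 circ [565.2  68.4] 83.1 rect [567.1  77. ] [135.8 164.7] 78.1
```

```bash
python3 -c "
from scipy.spatial.transform import Rotation as R
print(R.from_quat([0,0.9816,0.1907,0][1:]+[0]).as_matrix().round(3))
print(R.from_quat([.98164,.19073,0,0]).as_matrix().round(3))"
```

```text
[[ 0.927  0.374  0.   ]
 [ 0.374 -0.927  0.   ]
 [ 0.     0.    -1.   ]]
[[ 0.927  0.374  0.   ]
 [ 0.374 -0.927  0.   ]
 [ 0.     0.    -1.   ]]
```

View pics/z1.png

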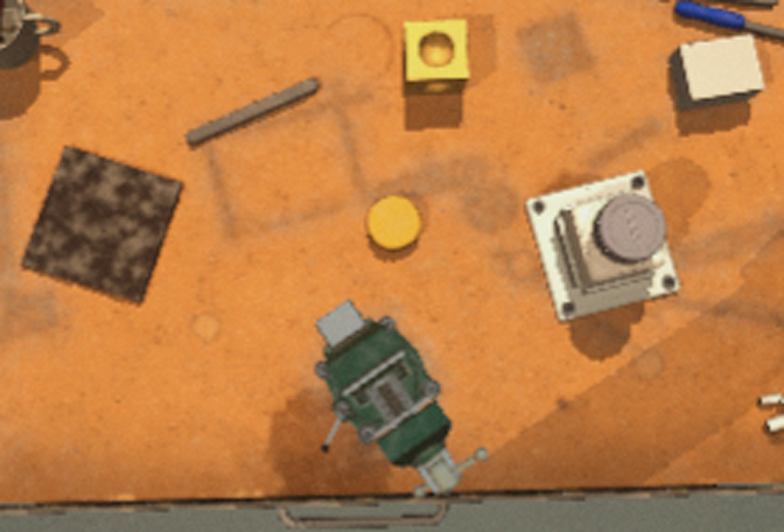

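>>> servo_tool(
  series=[
    [[0,0,0],[0.037,-0.015,0.005],1],
    [[0,0,0],[0.037,-0.015,0.005],1],
    [[0,0,0],[0.037,-0.015,0.005],1],
    [[0,0,0],[0.037,-0.015,0.005],1],
    [[0,0,0],[0.037,-0.015,0.005],1],
  ],
  squeeze=35,
)

```text
time_s: 1.72
eef_pos: [397.0, -486.1, 379.7]
ee_rot: [0.0, 0.982, 0.191, 0.0]
ft_force: [-0.3, 0.0, 0.3]
opening: 87.8
```

>>> servo_tool(
  series=[
    [[0,0,0],[0.037,-0.015,0.015],1],
    [[0,0,0],[0.037,-0.015,0.015],1],
    [[0,0,0],[0.037,-0.015,0.015],1],
    [[0,0,0],[0.037,-0.015,0.015],1],
    [[0,0,0],[0.036,-0.015,0.015],1],
  ],
)

```text
time_s: 2.35
eef_pos: [539.7, -347.6, 304.4]
ee_rot: [0.0, 0.982, 0.191, 0.0]
ft_force: [-0.4, 0.7, -0.2]
opening: 88.2
```

>>> servo_tool(
  series=[
    [[0,0,10],[0,0,0],1],
    [[0,0,10],[0,0,0],1],
    [[0,0,10],[0,0,0],1],
    [[0,0,10],[0,0,0],1],
    [[0,0,10],[0,0,0],1],
  ],
)

```text
time_s: 2.98
eef_pos: [538.8, -348.6, 304.8]
ee_rot: [0.0, 0.97, -0.245, 0.0]
ft_force: [-0.7, 0.6, 0.0]
opening: 87.9
```

```bash
python3 - <<'E'
from bench import env
print(env.read_state())
E
```

```text
{'time_s': 2.975, 'joint_positions': array([-6.13068355e-01,  2.78777650e-01,  1.77660491e+00, -2.11941570e-05,
        1.08613440e+00,  1.45224309e+00]), 'qd': array([ 1.27062612e-03, -1.38904612e-03, -1.02935813e-03,  1.11802037e-03,
       -9.55491518e-04,  1.38468543e+00]), 'effort': array([ 2.19664030e-02, -4.83940244e+01, -3.31221092e+01,  2.18083482e-02,
       -7.07724947e-02, -1.45951934e+00]), 'eef_pos': array([ 538.80753823, -348.60856431,  304.76026183]), 'ee_rot': array([ 2.22929750e-05,  9.69588475e-01, -2.44741061e-01,  3.19846317e-05]), 'ft_force': array([-0.67393375,  0.56463969,  0.03071516]), 'moment': array([ 0.0927595, -0.01891  , -0.0515836]), 'opening': 87.8898730546179}
```

>>> servo_tool(
  series=[
    [[0,0,0],[-0.0013,-0.001,0.011],1],
    [[0,0,0],[0,0,0.011],1],
    [[0,0,0],[0,0,0.011],1],
    [[0,0,0],[0,0,0.011],1],
    [[0,0,0],[0,0,0.009],1],
  ],
  squeeze=5,
)

```text
time_s: 3.6
eef_pos: [537.9, -347.0, 250.6]
ee_rot: [-0.0, 0.97, -0.242, -0.0]
ft_force: [-0.3, -0.4, -0.3]
opening: 88.0
```

>>> servo_tool(
  series=[
    [[0,0,0],[0,0,0],0.62],
    [[0,0,0],[0,0,0],0.62],
    [[0,0,0],[0,0,0],0.62],
    [[0,0,0],[0,0,0],0.62],
    [[0,0,0],[0,0,0],0.62],
  ],
)

```text
time_s: 4.22
eef_pos: [538.2, -347.2, 252.0]
ee_rot: [0.0, 0.97, -0.242, 0.0]
ft_force: [-0.2, -0.3, -0.6]
opening: 54.5
```

```bash
python3 - <<'E'
from bench import env
import cv2
s=env.read_state(); print(s)
for n in("top","side"):
    im,d=env.capture(n); 
    im=im[140:330,260:500] if n=="top" else im[100:280,250:490]
    cv2.imwrite(f"pics/{n}2.png",cv2.resize(im,None,fx=3,fy=3,interpolation=cv2.INTER_CUBIC))
E
```

```text
{'time_s': 4.225, 'joint_positions': array([-6.11837121e-01,  3.30084924e-01,  1.81730839e+00, -1.51964211e-05,
        9.93668618e-01,  1.44776114e+00]), 'qd': array([-0.00075175,  0.00166099,  0.0013836 , -0.00064638,  0.00072936,
        0.0008106 ]), 'effort': array([-8.23454757e-04, -4.93971241e+01, -3.14157271e+01,  2.04391766e-02,
       -7.84238940e-02, -2.18302112e-04]), 'eef_pos': array([ 538.150745  , -347.18189996,  252.03428558]), 'ee_rot': array([ 1.01267398e-04,  9.70283418e-01, -2.41971109e-01,  2.45360313e-04]), 'ft_force': array([-0.20926553, -0.29671629, -0.6495879 ]), 'moment': array([ 0.06976108,  0.04715935, -0.05170258]), 'opening': 54.533384265809154}
```

View pics/side2.png

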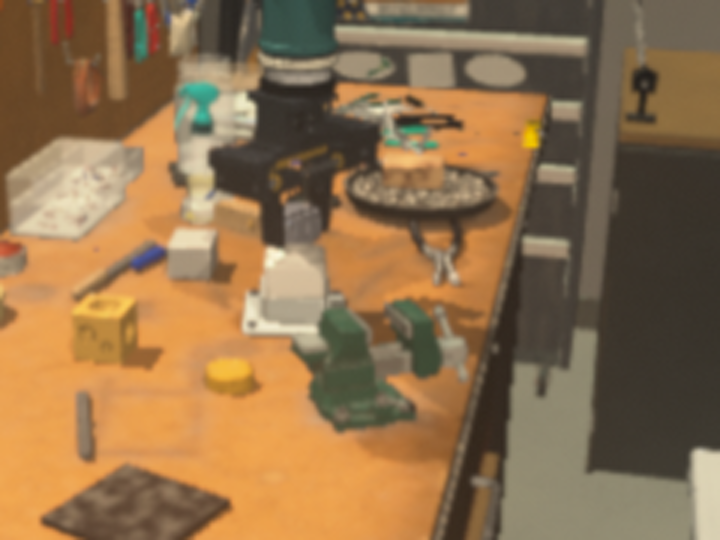

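The side view shows the fingers on either side of the cap (about px (300,220) in the crop), clear of the bottle shoulder. I'll close slowly and watch the side force.

>>> servo_tool(
  series=[
    [[0,0,0],[0,0,0],0.59],
    [[0,0,0],[0,0,0],0.59],
    [[0,0,0],[0,0,0],0.58],
    [[0,0,0],[0,0,0],0.58],
    [[0,0,0],[0,0,0],0.58],
  ],
)

```text
time_s: 4.95
eef_pos: [538.0, -347.2, 251.7]
ee_rot: [0.0, 0.97, -0.242, -0.0]
ft_force: [-0.9, -1.2, 0.4]
opening: 51.1
```

>>> servo_tool(
  series=[
    [[0,0,0],[0,0,0],0.57],
    [[0,0,0],[0,0,0],0.56],
    [[0,0,0],[0,0,0],0.55],
    [[0,0,0],[0,0,0],0.54],
    [[0,0,0],[0,0,0],0.54],
  ],
)

```text
time_s: 5.58
eef_pos: [537.9, -347.4, 251.7]
ee_rot: [0.0, 0.97, -0.242, -0.0]
ft_force: [-3.0, -4.0, -1.0]
opening: 50.2
```

>>> servo_tool(
  series=[
    [[0,0,0],[0,0.0003,0],0.54],
    [[0,0,0],[0,0,0],0.54],
    [[0,0,0],[0,0.0003,0],0.54],
    [[0,0,0],[0,0,0],0.54],
    [[0,0,0],[0,0,0],0.54],
  ],
)

```text
time_s: 6.2
eef_pos: [537.8, -347.6, 251.7]
ee_rot: [-0.0, 0.97, -0.242, 0.0]
ft_force: [-2.1, -2.4, 0.3]
opening: 49.9
```

>>> servo_tool(
  series=[
    [[0,0,0],[0,0.0004,0],0.54],
    [[0,0,0],[0,0,0],0.54],
    [[0,0,0],[0,0.0003,0],0.53],
    [[0,0,0],[0,0,0],0.53],
    [[0,0,0],[0,0,0],0.53],
  ],
)

```text
time_s: 6.82
eef_pos: [537.7, -347.8, 251.7]
ee_rot: [-0.0, 0.97, -0.242, 0.0]
ft_force: [0.8, 2.5, 1.1]
opening: 50.3
```

>>> servo_tool(
  series=[
    [[0,0,0],[0,-0.0003,0],0.64],
    [[0,0,0],[0,0,0],0.64],
    [[0,0,10],[0,0,0],0.64],
    [[0,0,10],[0,0,0],0.64],
    [[0,0,10],[0,0,0],0.64],
  ],
)

```text
time_s: 7.45
eef_pos: [537.5, -348.3, 251.7]
ee_rot: [0.0, 0.873, -0.487, 0.0]
ft_force: [-0.3, 0.3, 0.1]
opening: 56.2
```

>>> servo_tool(
  series=[
    [[0,0,10],[0,0,0],0.64],
    [[0,0,10],[0,0,0],0.64],
    [[0,0,5],[0,0,0],0.6],
    [[0,0,0],[0,0,0],0.58],
    [[0,0,0],[0,0,0],0.58],
  ],
)

```text
time_s: 8.07
eef_pos: [538.3, -348.2, 252.0]
ee_rot: [-0.0, 0.749, -0.662, 0.001]
ft_force: [5.3, 0.7, -3.0]
opening: 51.3
```

>>> servo_tool(
  series=[
    [[0,0,0],[0,0,0],0.57],
    [[0,0,0],[0,0,0],0.56],
    [[0,0,0],[0,0,0],0.55],
    [[0,0,0],[0,0,0],0.54],
    [[0,0,0],[0,0,0],0.54],
  ],
)

```text
time_s: 8.7
eef_pos: [538.4, -348.1, 251.9]
ee_rot: [-0.001, 0.749, -0.662, 0.001]
ft_force: [5.7, -0.0, -1.5]
opening: 50.2
```

>>> servo_tool(
  series=[
    [[0,0,0],[0,-0.0004,0],0.54],
    [[0,0,0],[0,0,0],0.54],
    [[0,0,0],[0,-0.0004,0],0.54],
    [[0,0,0],[0,0,0],0.54],
    [[0,0,0],[0,0,0],0.53],
  ],
)

```text
time_s: 9.32
eef_pos: [538.7, -348.1, 251.9]
ee_rot: [-0.0, 0.749, -0.663, 0.001]
ft_force: [5.4, -1.7, -2.0]
opening: 50.6
```

>>> servo_tool(
  series=[
    [[0,0,0],[0,-0.0003,0],0.53],
    [[0,0,0],[0,0,0],0.53],
    [[0,0,0],[0,0,0],0.53],
    [[0,0,0],[0,0,0],0.53],
    [[0,0,0],[0,0,0],0.53],
  ],
)

```text
time_s: 9.95
eef_pos: [538.8, -348.1, 251.9]
ee_rot: [0.0, 0.749, -0.663, 0.0]
ft_force: [4.9, -1.5, -1.2]
opening: 49.8
```

>>> servo_tool(
  series=[
    [[0,0,0],[0,-0.0004,0],0.53],
    [[0,0,0],[0,0,0],0.53],
    [[0,0,0],[0,-0.0003,0],0.53],
    [[0,0,0],[0,0,0],0.53],
    [[0,0,0],[0,0,0],0.53],
  ],
)

```text
time_s: 10.58
eef_pos: [539.1, -348.0, 251.8]
ee_rot: [0.0, 0.749, -0.663, -0.0]
ft_force: [0.8, -2.6, 2.3]
opening: 50.2
```

>>> servo_tool(
  series=[
    [[0,0,0],[0,-0.0001,0],0.5],
    [[0,0,0],[0,0,0],0.45],
    [[0,0,0],[0,0,0],0.4],
    [[0,0,0],[0,0,0],0.4],
    [[0,0,0],[0,0,0],0.4],
  ],
  squeeze=35,
)

```text
time_s: 11.2
eef_pos: [539.3, -347.7, 251.6]
ee_rot: [0.0, 0.749, -0.663, -0.0]
ft_force: [-3.3, -1.3, 3.2]
opening: 49.3
```

>>> servo_tool(
  series=[
    [[0,0,0],[0,0,0.001],0.4],
    [[0,0,0],[0,0,0],0.4],
    [[0,0,0],[0,0,0.001],0.4],
    [[0,0,0],[0,0,0],0.4],
    [[0,0,0],[0,0,0],0.4],
  ],
)

```text
time_s: 11.82
eef_pos: [539.3, -347.7, 249.7]
ee_rot: [0.0, 0.749, -0.663, -0.0]
ft_force: [-3.6, -1.8, 5.7]
opening: 49.8
```

>>> servo_tool(
  series=[
    [[0,0,0],[0,0.0002,0.0005],0.4],
    [[0,0,0],[0,0,0.0005],0.4],
    [[0,0,0],[0,0,0],0.4],
    [[0,0,0],[0,0,0],0.4],
    [[0,0,0],[0,0,0],0.4],
  ],
)

```text
time_s: 12.45
eef_pos: [539.3, -347.7, 248.9]
ee_rot: [-0.0, 0.749, -0.663, -0.0]
ft_force: [-4.3, -1.7, 5.4]
opening: 49.3
```

>>> servo_tool(
  series=[
    [[0,0,0],[0,0,0.0005],0.4],
    [[0,0,0],[0,0,0.0005],0.4],
    [[0,0,0],[0,0,0],0.4],
    [[0,0,0],[0,0,0],0.4],
    [[0,0,0],[0,0,0],0.4],
  ],
)

```text
time_s: 13.08
eef_pos: [539.3, -347.7, 248.1]
ee_rot: [-0.0, 0.749, -0.663, -0.0]
ft_force: [-3.9, -0.5, 7.0]
opening: 49.3
```

>>> servo_tool(
  series=[
    [[0,0,0],[0,0.0002,0.0005],0.4],
    [[0,0,0],[0,0,0.0005],0.4],
    [[0,0,0],[0,0,0],0.4],
    [[0,0,0],[0,0,0],0.4],
    [[0,0,0],[0,0,0],0.4],
  ],
)

```text
time_s: 13.7
eef_pos: [539.2, -347.7, 247.5]
ee_rot: [-0.0, 0.749, -0.663, 0.0]
ft_force: [-2.9, -0.9, 8.6]
opening: 49.5
```

```bash
python3 - <<'E'
from bench import env
s=env.read_state()
print(s["eef_pos"],s["ft_force"],s["moment"],s["joint_positions"])
E
```

```text
[ 539.23164694 -347.68216068  247.45699937] [-2.87596436 -0.88689421  8.63731972] [ 0.18217241  0.56563613 -0.02861918] [-6.11606858e-01  3.37263305e-01  1.81726547e+00  4.22858776e-04
  9.86944694e-01  2.40770759e+00]
```

>>> servo_tool(
  series=[
    [[0,0,0],[0,0.0001,0.0005],0.4],
    [[0,0,0],[0,0,0.0003],0.4],
    [[0,0,0],[0,0,0],0.4],
    [[0,0,0],[0,0,0],0.4],
    [[0,0,0],[0,0,0],0.4],
  ],
)

```text
time_s: 14.32
eef_pos: [539.2, -347.7, 246.9]
ee_rot: [-0.0, 0.749, -0.663, 0.0]
ft_force: [-3.3, 0.6, 8.6]
opening: 49.1
```

>>> servo_tool(
  series=[
    [[0,0,0],[0,0,0.0003],0.4],
    [[0,0,0],[0,0,0.0002],0.4],
    [[0,0,0],[0,0,0],0.4],
    [[0,0,0],[0,0,0],0.4],
    [[0,0,0],[0,0,0],0.4],
  ],
)

```text
time_s: 14.95
eef_pos: [539.2, -347.7, 246.5]
ee_rot: [-0.0, 0.749, -0.663, 0.0]
ft_force: [-3.7, 1.4, 9.4]
opening: 49.6
```

>>> servo_tool(
  series=[
    [[0,0,0],[0,0,0.0004],0.4],
    [[0,0,0],[0,0,0.0004],0.4],
    [[0,0,0],[0,0,0],0.4],
    [[0,0,0],[0,0,0],0.4],
    [[0,0,0],[0,0,0],0.4],
  ],
)

```text
time_s: 15.58
eef_pos: [539.2, -347.7, 246.5]
ee_rot: [-0.0, 0.749, -0.663, 0.0]
ft_force: [-4.6, 1.8, 13.4]
opening: 49.9
```

>>> servo_tool(
  series=[
    [[0,0,0],[0,0,0.0003],0.4],
    [[0,0,0],[0,0,0.0003],0.4],
    [[0,0,0],[0,0,0],0.4],
    [[0,0,0],[0,0,0],0.4],
    [[0,0,0],[0,0,0],0.4],
  ],
)

```text
time_s: 16.2
eef_pos: [539.2, -347.7, 246.4]
ee_rot: [-0.0, 0.749, -0.663, 0.0]
ft_force: [-7.1, 2.5, 16.8]
opening: 49.3
```

>>> servo_tool(
  series=[
    [[0,0,0],[0,0.0005,-0.0003],0.4],
    [[0,0,0],[0,0,0],0.4],
    [[0,0,-3],[0,0,0],0.4],
    [[0,0,-3],[0,0,0],0.4],
    [[0,0,-3],[0,0,0],0.4],
  ],
)

```text
time_s: 16.82
eef_pos: [539.1, -347.7, 246.5]
ee_rot: [-0.0, 0.799, -0.601, 0.001]
ft_force: [-3.6, 2.2, 13.6]
opening: 49.7
```

```bash
cat > s.py <<'E'
from bench import env
import numpy as np
from scipy.spatial.transform import Rotation as R
s=env.read_state(); q=s["ee_rot"]; M=R.from_quat([q[1],q[2],q[3],q[0]]).as_matrix()
print("t",s["time_s"],"pos",s["eef_pos"].round(1),"F",s["ft_force"].round(1),"Ftool",(M.T@s["ft_force"]).round(1),"M",s["moment"].round(3),"j6",np.degrees(s["joint_positions"][5]).round(1),"yaw",np.degrees(np.arctan2(M[1,0],M[0,0])).round(1), "tau6",s["effort"][5].round(3))
E
python3 s.py
```

```text
t 16.825 pos [ 539.1 -347.7  246.5] F [-3.6  2.2 13.6] Ftool [ -3.1   2.9 -13.6] M [ 0.426  0.593 -0.089] j6 128.8 yaw -73.9 tau6 0.369
```

>>> servo_tool(
  series=[
    [[0,0,-3],[0,0,0],0.4],
    [[0,0,-3],[0,0,0],0.4],
    [[0,0,-3],[0,0,0],0.4],
    [[0,0,-2],[0,0,0],0.4],
    [[0,0,0],[0,0,0],0.4],
  ],
)

```text
time_s: 17.45
eef_pos: [539.6, -347.8, 246.5]
ee_rot: [-0.001, 0.853, -0.523, 0.001]
ft_force: [-2.1, 2.1, 12.4]
opening: 49.4
```

```bash
python3 s.py
```

```text
t 17.45 pos [ 539.6 -347.8  246.5] F [-2.1  2.1 12.4] Ftool [ -2.8   0.9 -12.4] M [ 0.309  0.336 -0.054] j6 117.9 yaw -63.0 tau6 -0.12
```

>>> servo_tool(
  series=[
    [[0,0,-2],[0,0,0],0.4],
    [[0,0,-2],[0,0,0],0.4],
    [[0,0,-2],[0,0,0],0.4],
    [[0,0,0],[0,0,0],0.4],
    [[0,0,0],[0,0,0],0.4],
  ],
)

```text
time_s: 18.08
eef_pos: [539.7, -347.8, 246.5]
ee_rot: [-0.001, 0.879, -0.477, 0.002]
ft_force: [-2.0, 2.3, 11.9]
opening: 50.1
```

```bash
python3 s.py
```

```text
t 18.075 pos [ 539.7 -347.8  246.5] F [-2.   2.3 11.9] Ftool [ -3.    0.4 -12. ] M [ 0.36   0.365 -0.048] j6 111.9 yaw -57.0 tau6 -0.039
```

>>> servo_tool(
  series=[
    [[0,0,-2],[0,0,0],0.4],
    [[0,0,-2],[0,0,0],0.4],
    [[0,0,-2],[0,0,0],0.4],
    [[0,0,0],[0,0,0],0.4],
    [[0,0,0],[0,0,0],0.4],
  ],
)

```text
time_s: 18.7
eef_pos: [539.6, -347.8, 246.5]
ee_rot: [-0.0, 0.903, -0.431, 0.002]
ft_force: [-1.2, 2.2, 12.0]
opening: 49.6
```

```bash
python3 s.py
```

```text
t 18.7 pos [ 539.6 -347.8  246.5] F [-1.2  2.2 12. ] Ftool [ -2.4  -0.4 -12. ] M [ 0.271  0.396 -0.092] j6 105.9 yaw -51.0 tau6 -0.04
```

>>> servo_tool(
  series=[
    [[0,0,-2],[0,0,0],0.4],
    [[0,0,-2],[0,0,0],0.4],
    [[0,0,-1],[0,0,0],0.4],
    [[0,0,0],[0,0,0],0.4],
    [[0,0,0],[0,0,0],0.4],
  ],
)

```text
time_s: 19.32
eef_pos: [539.6, -347.8, 246.5]
ee_rot: [-0.0, 0.92, -0.391, 0.002]
ft_force: [-1.7, 1.4, 11.1]
opening: 49.7
```

```bash
python3 s.py
```

```text
t 19.325 pos [ 539.6 -347.8  246.5] F [-1.7  1.4 11.1] Ftool [ -2.2   0.2 -11.1] M [0.233 0.363 0.023] j6 100.9 yaw -46.0 tau6 -0.043
```

>>> servo_tool(
  series=[
    [[0,0,-2],[0,0,0],0.4],
    [[0,0,-2],[0,0,0],0.4],
    [[0,0,-1],[0,0,0],0.4],
    [[0,0,0],[0,0,0],0.4],
    [[0,0,0],[0,0,0],0.4],
  ],
)

```text
time_s: 19.95
eef_pos: [539.6, -347.9, 246.5]
ee_rot: [-0.0, 0.937, -0.35, 0.002]
ft_force: [-2.3, 0.9, 11.3]
opening: 49.4
```

```bash
python3 s.py
```

```text
t 19.95 pos [ 539.6 -347.9  246.5] F [-2.3  0.9 11.3] Ftool [ -2.3   0.8 -11.3] M [ 0.178  0.374 -0.071] j6 95.9 yaw -41.0 tau6 -0.075
```

>>> servo_tool(
  series=[
    [[0,0,-2],[0,0,0.0001],0.4],
    [[0,0,-2],[0,0,0.0001],0.4],
    [[0,0,-1],[0,0,0],0.4],
    [[0,0,0],[0,0,0],0.4],
    [[0,0,0],[0,0,0],0.4],
  ],
)

```text
time_s: 20.58
eef_pos: [539.5, -348.1, 246.4]
ee_rot: [-0.0, 0.951, -0.309, 0.002]
ft_force: [-2.9, 1.4, 13.0]
opening: 49.7
```

```bash
python3 s.py
```

```text
t 20.575 pos [ 539.5 -348.1  246.4] F [-2.9  1.4 13. ] Ftool [ -3.2   0.6 -13. ] M [ 0.204  0.514 -0.171] j6 90.9 yaw -36.0 tau6 -0.171
```

>>> servo_tool(
  series=[
    [[0,0,-2],[0,0,0],0.4],
    [[0,0,-2],[0,0,0],0.4],
    [[0,0,-1],[0,0,0],0.4],
    [[0,0,0],[0,0,0],0.4],
    [[0,0,0],[0,0,0],0.4],
  ],
)

```text
time_s: 21.2
eef_pos: [539.4, -348.1, 246.4]
ee_rot: [0.0, 0.963, -0.268, 0.002]
ft_force: [-3.4, 1.7, 12.4]
opening: 49.5
```

```bash
python3 s.py
```

```text
t 21.2 pos [ 539.4 -348.1  246.4] F [-3.4  1.7 12.4] Ftool [ -3.8   0.2 -12.4] M [ 0.163  0.549 -0.345] j6 86.0 yaw -31.1 tau6 -0.294
```

Moment climbed to about 0.3 N m, which is the springy stop. I'll lift carefully and watch the force.

>>> servo_tool(
  series=[
    [[0,0,0],[0,0,-0.0015],0.4],
    [[0,0,0],[0,0,-0.0015],0.4],
    [[0,0,0],[0,0,-0.0015],0.4],
    [[0,0,0],[0,0,-0.0015],0.4],
    [[0,0,0],[0,0,-0.0015],0.4],
  ],
)

```text
time_s: 21.82
eef_pos: [539.2, -348.1, 252.0]
ee_rot: [0.0, 0.964, -0.267, 0.001]
ft_force: [2.7, -2.1, 2.9]
opening: 49.7
```

```bash
python3 s.py
```

```text
t 21.825 pos [ 539.2 -348.1  252. ] F [ 2.7 -2.1  2.9] Ftool [ 3.4  0.4 -2.9] M [-0.239 -0.263 -0.041] j6 85.9 yaw -31.0 tau6 -0.011
```

>>> servo_tool(
  series=[
    [[0,0,0],[0,0,-0.001],0.4],
    [[0,0,0],[0,0,-0.001],0.4],
    [[0,0,0],[0,0,-0.001],0.4],
    [[0,0,0],[0,0,0],0.4],
    [[0,0,0],[0,0,0],0.4],
  ],
)

```text
time_s: 22.45
eef_pos: [538.3, -347.6, 253.9]
ee_rot: [-0.0, 0.964, -0.267, -0.0]
ft_force: [3.1, -0.9, -2.7]
opening: 49.6
```

```bash
python3 s.py
```

```text
t 22.45 pos [ 538.3 -347.6  253.9] F [ 3.1 -0.9 -2.7] Ftool [ 3.1 -0.8  2.6] M [-0.153 -0.407  0.025] j6 85.9 yaw -31.0 tau6 -0.009
```

>>> servo_tool(
  series=[
    [[0,0,0],[0,0,-0.001],0.4],
    [[0,0,0],[0,0,0],0.4],
    [[0,0,0],[0,0,-0.0005],0.4],
    [[0,0,0],[0,0,0],0.4],
    [[0,0,0],[0,0,0],0.4],
  ],
)

```text
time_s: 23.08
eef_pos: [538.3, -347.8, 256.1]
ee_rot: [-0.0, 0.964, -0.267, -0.0]
ft_force: [1.2, 0.6, -0.8]
opening: 49.4
```

```bash
python3 s.py
```

```text
t 23.075 pos [ 538.3 -347.8  256.1] F [ 1.2  0.6 -0.8] Ftool [ 0.7 -1.1  0.8] M [ 0.027 -0.116 -0.007] j6 85.9 yaw -31.0 tau6 -0.01
```

It's free: the remaining −0.8 N is the cap's weight. Now I'll lift it clear.

>>> servo_tool(
  series=[
    [[0,0,0],[0,0,-0.003],0.4],
    [[0,0,0],[0,0,-0.004],0.4],
    [[0,0,0],[0,0,-0.005],0.4],
    [[0,0,0],[0,0,-0.008],0.4],
    [[0,0,0],[0,0,-0.01],0.4],
  ],
)

```text
time_s: 23.7
eef_pos: [538.4, -347.9, 286.7]
ee_rot: [-0.0, 0.964, -0.267, -0.0]
ft_force: [-0.5, 0.3, -1.2]
opening: 49.4
```

>>> servo_tool(
  series=[
    [[0,0,0],[0,0,-0.01],0.4],
    [[0,0,0],[0,0,-0.01],0.4],
    [[0,0,0],[0,0,-0.01],0.4],
    [[0,0,0],[0,0,0],0.4],
    [[0,0,0],[0,0,0],0.4],
  ],
)

```text
time_s: 24.32
eef_pos: [538.4, -347.8, 315.9]
ee_rot: [-0.0, 0.964, -0.267, -0.0]
ft_force: [0.2, 0.5, -1.3]
opening: 49.5
```

```bash
python3 s.py; python3 - <<'E'
from bench import env
import cv2
im,d=env.capture("side"); cv2.imwrite("pics/s3.png",cv2.resize(im[100:280,250:490],None,fx=3,fy=3,interpolation=cv2.INTER_CUBIC))
E
```

```text
t 24.325 pos [ 538.4 -347.8  315.9] F [ 0.2  0.5 -1.3] Ftool [-0.1 -0.5  1.3] M [ 0.107 -0.029  0.035] j6 85.9 yaw -31.0 tau6 0.0
```

View pics/s3.png

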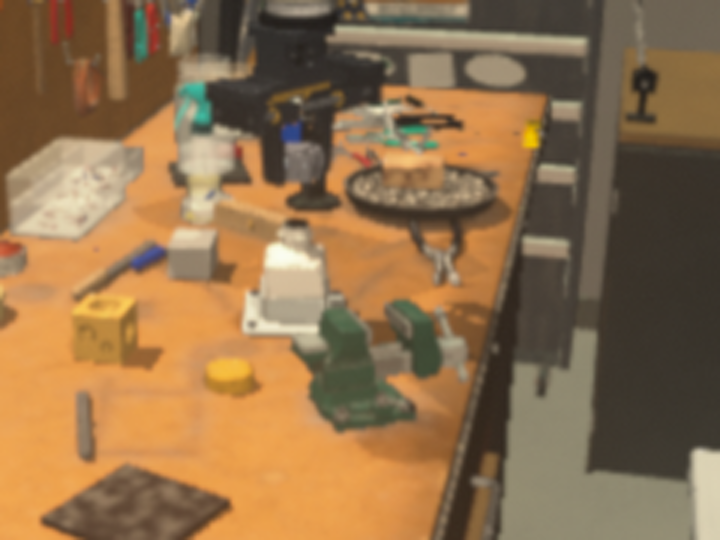

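The crop shows the cap held between the fingers at (300,160) and the bare bottle neck below it at (295,235). I'll carry it to the tile.

>>> servo_tool(
  series=[
    [[0,0,0],[-0.0188,-0.0368,0],0.4],
    [[0,0,0],[-0.0188,-0.0368,0],0.4],
    [[0,0,0],[-0.0188,-0.0368,0],0.4],
    [[0,0,0],[-0.0188,-0.0368,0],0.4],
    [[0,0,0],[-0.0188,-0.0368,0],0.4],
  ],
)

```text
time_s: 25.0
eef_pos: [552.4, -140.4, 315.5]
ee_rot: [-0.0, 0.964, -0.267, -0.0]
ft_force: [0.1, 0.8, -1.0]
opening: 49.8
```

>>> servo_tool(
  series=[
    [[0,0,0],[-0.0188,-0.0368,0],0.4],
    [[0,0,0],[-0.0188,-0.0368,0],0.4],
    [[0,0,0],[-0.0188,-0.0368,0],0.4],
    [[0,0,0],[-0.0188,-0.0368,0],0.4],
    [[0,0,0],[-0.0188,-0.0368,0],0.4],
  ],
)

```text
time_s: 25.62
eef_pos: [566.7, 65.7, 315.6]
ee_rot: [0.0, 0.964, -0.267, -0.0]
ft_force: [0.2, -0.4, -1.9]
opening: 49.2
```

>>> servo_tool(
  series=[
    [[0,0,0],[0,0,0.025],0.4],
    [[0,0,0],[0,0,0.025],0.4],
    [[0,0,0],[0,0,0.025],0.4],
    [[0,0,0],[0,0,0.025],0.4],
    [[0,0,0],[0,0,0.02],0.4],
  ],
)

```text
time_s: 26.25
eef_pos: [566.4, 64.3, 194.5]
ee_rot: [0.0, 0.964, -0.267, -0.001]
ft_force: [0.0, 0.9, -1.0]
opening: 49.6
```

```bash
python3 s.py; python3 - <<'E'
from bench import env
import cv2
im,d=env.capture("side"); cv2.imwrite("pics/s4.png",cv2.resize(im[150:330,200:440],None,fx=3,fy=3,interpolation=cv2.INTER_CUBIC))
E
```

```text
t 26.25 pos [566.4  64.3 194.5] F [ 0.   0.9 -1. ] Ftool [-0.4 -0.8  1. ] M [ 0.069  0.017 -0.007] j6 125.0 yaw -31.0 tau6 0.0
```

View pics/s4.png

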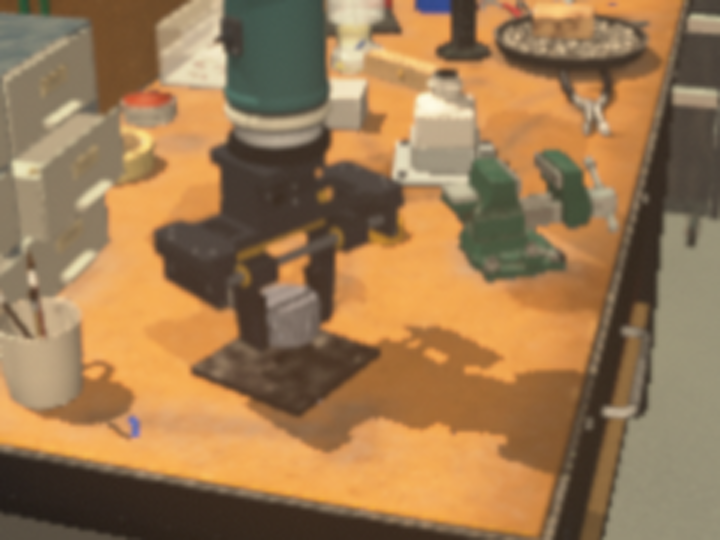

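The crop shows the cap at (290,315), upright over the middle of the tile. I'll lower it slowly.

>>> servo_tool(
  series=[
    [[0,0,0],[0,0,0.006],0.4],
    [[0,0,0],[0,0,0.005],0.4],
    [[0,0,0],[0,0,0.004],0.4],
    [[0,0,0],[0,0,0],0.4],
    [[0,0,0],[0,0,0],0.4],
  ],
)

```text
time_s: 26.92
eef_pos: [567.1, 64.4, 181.5]
ee_rot: [-0.0, 0.964, -0.267, 0.0]
ft_force: [0.6, 0.4, -0.5]
opening: 49.8
```

>>> servo_tool(
  series=[
    [[0,0,0],[0,0,0.001],0.4],
    [[0,0,0],[0,0,0.001],0.4],
    [[0,0,0],[0,0,0.001],0.4],
    [[0,0,0],[0,0,0],0.4],
    [[0,0,0],[0,0,0],0.4],
  ],
)

```text
time_s: 27.55
eef_pos: [566.9, 64.3, 178.1]
ee_rot: [-0.0, 0.964, -0.267, -0.0]
ft_force: [0.2, 0.5, -0.3]
opening: 49.6
```

>>> servo_tool(
  series=[
    [[0,0,0],[0,0,0.001],0.4],
    [[0,0,0],[0,0,0.0005],0.4],
    [[0,0,0],[0,0,0.0005],0.4],
    [[0,0,0],[0,0,0.0005],0.4],
    [[0,0,0],[0,0,0],0.4],
  ],
)

```text
time_s: 28.18
eef_pos: [566.9, 64.3, 175.5]
ee_rot: [0.0, 0.964, -0.267, -0.0]
ft_force: [0.2, 0.2, -0.4]
opening: 49.6
```

>>> servo_tool(
  series=[
    [[0,0,0],[0,0,0.0005],0.4],
    [[0,0,0],[0,0,0.0005],0.4],
    [[0,0,0],[0,0,0.0005],0.4],
    [[0,0,0],[0,0,0],0.4],
    [[0,0,0],[0,0,0],0.4],
  ],
)

```text
time_s: 28.8
eef_pos: [567.0, 64.3, 174.1]
ee_rot: [-0.0, 0.964, -0.267, 0.0]
ft_force: [0.7, -0.0, -0.7]
opening: 49.9
```

>>> servo_tool(
  series=[
    [[0,0,0],[0,0,0.0005],0.4],
    [[0,0,0],[0,0,0.0005],0.4],
    [[0,0,0],[0,0,0],0.4],
    [[0,0,0],[0,0,0],0.4],
    [[0,0,0],[0,0,0],0.4],
  ],
)

```text
time_s: 29.42
eef_pos: [567.0, 64.3, 174.1]
ee_rot: [0.0, 0.964, -0.267, -0.0]
ft_force: [-3.1, -0.4, 6.2]
opening: 49.7
```

It has touched down at about 6 N. I'll relieve most of that and release.

>>> servo_tool(
  series=[
    [[0,0,0],[0,0,-0.0006],0.4],
    [[0,0,0],[0,0,0],0.58],
    [[0,0,0],[0,0,0],0.62],
    [[0,0,0],[0,0,0],0.75],
    [[0,0,0],[0,0,0],0.9],
  ],
  squeeze=10,
)

```text
time_s: 30.05
eef_pos: [567.6, 64.5, 174.2]
ee_rot: [-0.0, 0.964, -0.267, 0.001]
ft_force: [1.9, 3.2, 3.4]
opening: 72.4
```

>>> servo_tool(
  series=[
    [[0,0,0],[0,0,0],1],
    [[0,0,0],[0,0,0],1],
    [[0,0,0],[0,0,-0.01],1],
    [[0,0,0],[0,0,-0.02],1],
    [[0,0,0],[0,0,-0.03],1],
  ],
)

```text
time_s: 30.68
eef_pos: [565.9, 64.1, 233.8]
ee_rot: [0.001, 0.964, -0.267, -0.002]
ft_force: [0.7, 0.6, -0.5]
opening: 87.9
```

>>> servo_tool(
  series=[
    [[0,0,0],[0,0,-0.03],1],
    [[0,0,0],[0,0,-0.03],1],
    [[0,0,0],[0,0,-0.03],1],
    [[0,0,0],[0,0,0],1],
    [[0,0,0],[0,0,0],1],
  ],
)

```text
time_s: 31.3
eef_pos: [566.3, 64.2, 323.3]
ee_rot: [0.0, 0.964, -0.267, -0.0]
ft_force: [0.0, -0.4, 0.3]
opening: 88.2
```

```bash
python3 s.py; python3 - <<'E'
from h import *
im,d,W=cloud("side"); cv2.imwrite("pics/s5.png",cv2.resize(im[150:330,200:440],None,fx=3,fy=3,interpolation=cv2.INTER_CUBIC))
m=(np.hypot(W[...,0]-567,W[...,1]-64)<40)&(W[...,2]>30)&(W[...,2]<45); p=W[m]; print(len(p),p.mean(0),p[:,2].min(),p[:,2].max(),cv2.minEnclosingCircle(p[:,:2].astype(np.float32)))
for t in ("cap_center","tile_top"): print(t,[(np.round(r["point"],1).tolist(),r["conf"]) for r in env.search_frame(t,"side")][:2])
E
```

```text
t 31.3 pos [566.3  64.2 323.3] F [ 0.  -0.4  0.3] Ftool [ 0.2  0.4 -0.3] M [ 0.108  0.051 -0.008] j6 125.0 yaw -31.0 tau6 -0.001
236 [564.42488582  69.36290864  36.01924561] 30.01892837452965 40.10417928990546 ((565.8001098632812, 65.5728530883789), 25.523717880249023)
cap_center [([563.8, 82.4, 34.0], 0.83)]
tile_top [([555.1, 92.3, 11.0], 0.79)]
```

View pics/s5.png

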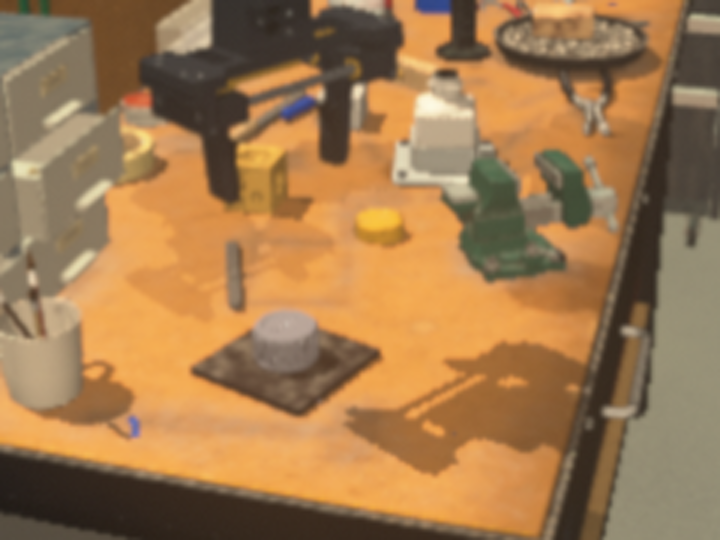

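The cap stands upright in the middle of the tile at (286,340), the gripper is clear, and the bystanders haven't moved.

```bash
python3 -c "
from bench import env
print(env.finish_job())"
```

```text
the job is handed in; nothing more can be done
None
```

The cap is off the bottle and standing upright, open side down, near the middle of the slate tile. I handed the job in at about 31 s; no verdict is reported.

- **Removing it:** I centred the gripper on the cap with a light 5 N grip, then gripped at 35 N. I pressed with 12–17 N to the firm stop and turned about 52° anticlockwise, until the moment had risen to about 0.3 N m. The last reading was 0.29 N m at the wrist joint and 0.345 N m at the force sensor, which is noisy and close to the 0.35 limit. The cap then lifted off with only a few newtons of pull.
- **Setting it down:** Touchdown was about 6 N on the tile.
- **Last checks:**
  - The depth reading puts the cap's centre at about (566, 66) mm, against a tile centre of about (567, 64) mm. Its top is near 39–40 mm, roughly the height expected for a cap standing on the tile.
  - The picture shows it upright and the gripper clear. The wax, the dapping block and the spatula look unmoved. The steel block was mostly hidden behind the gripper, so I couldn't check it, but the gripper never went near it.
- **Disagreement:** In the last side view the trained network's points were off from the depth reading: (564, 82) mm for the cap and (555, 92) mm for the tile. It reports the middle of the visible surface, and the cap now covers part of the tile, so I relied on the depth measurement.

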